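# Hang the washed spatulas on the drying carousel and turn them to the fan

## Robot

A 6-joint arm with a two-finger parallel gripper is mounted at the origin on the work surface. World frame = base frame: x ahead of the robot, y to its left, z up, the work surface at z = 0. Lengths are in m, angles in rad, forces in N, time in s.
With the tool pointing down it reaches from about 0.35 to 0.975 m from the base axis. Payload 4.9 kg.
Tool frame: the origin (TCP) lies on the centre line of the jaws, within the pads' length; the fingertips stand 22 mm ahead of it and the grasp point (between the pads) lies 3 mm ahead of it (manip.tcp_to_tips is the distance from the TCP to the fingertips, in m); z points along the fingers, x is the direction in which the jaws open and shut, and the axes are right-handed (so a half turn about z gives the same grasp; the last joint's range is limited). The gripper opens to 85 mm and grips with 20 to 120 N. Pads are 22 mm wide; open, the fingers measure 114 mm over their backs; the gripper's body (76 mm by 85 mm) begins 54 mm behind the grasp point. The pads swing forward as they close: fully open they stand 13 mm farther back than shut.
Start: joints at [-1.281, 0.053, 1.613, -0, 1.476, -0.119], TCP at [0.248, -0.573, 0.253] pointing down, gripper open.
Joint ranges: [-3.01, 3.01], [-1.01, 2.22], [0.06, 2.58], [-1.02, 4.17], [0.09, 2.62], [-3.14, 3.14]. Speed limits (rad/s): [2.57, 2.57, 3.14, 3.14, 3.14, 3.14].

## Interface

Orientations are given as a unit quaternion [w, x, y, z].
In Python, from plant import manip gives the robot as it stands.
- The arm moves only by the shell command python3 -m pendant 'ROWS'. ROWS is a JSON object of lists of equal length, an entry for each row: "linear": the shift along the tool's x, y, z in cm, a list of three; "rotation": the turn, a rotation vector about the tool's x, y, z in degrees, a list of three; "grip": the closure, from 0 (fully open) to 1 (shut). A call has exactly 10 rows; each row is the pose to reach, as a shift and turn from the pose commanded when the call began, along the tool's axes at that moment; what a row does not reach only later rows make up. A row lasts 1/12 s, in which the tool goes at most 41.7 mm and 7.16 degrees, less where a joint would pass 70% of its speed; a pose out of reach is approached as far as the arm can. A call with a gripper value outside its range is refused whole. The fingers move at their own pace and stop on an object; the grip force is fixed at half the most. Time passes only in rows, so rows that repeat a pose let the fingers close, or fill a call up. It gives the time, the measured TCP pose, the force and the opening at its end, in the units of the state.
- manip.state(): the state, without advancing time (a new reading comes with each control period).
- manip.grab_frame(name): name is "scene" or "top" or "wrist"; returns the picture (400x640x3 uint8, red, green, blue); there is no depth.
- manip.calibration(name): a dict with "fx", "fy", "cx", "cy" (pixels), "cam_to_world" (4x4, takes a point from camera to world coordinates). Camera axes: x right, y up, looking along -z (the intrinsics and any distortion apply to the point x, -y, -z); pixel columns grow to the right and rows downward; lengths in m; the calibration is good to about 2 mm. A picture is of the moment at which its call begins: read the wrist's pose just before it. calibration takes no time and is no camera call; for the wrist camera it gives the pose at the moment of the call.
- manip.job_done(): hands the job in, once; it reports no verdict.
The state is a dict: "time": time; "joint_pos": joint angles; "joint_vel": joint speeds; "joint_efforts": joint torques, N m; "tool_pos": TCP position; "tool_rot": TCP orientation; "contact_force": force on the tool from outside, world axes, zero at the start; "ft_torque": the same for the moment, N m; "gripper_width": opening from 0.0 (shut) to 1.0 (fully open).
Only numpy, scipy, OpenCV 4.12 (cv2) and the standard library are available. Lean on these libraries where they do the work, as an engineer would, in place of code of your own. Each camera call takes 0.05 s, during which the arm holds its last target. There are 200 camera calls.

## Task

Put the washed spatulas from the mat up to dry: hang each one by its ring eye on a hook of the dryer's carousel, only one to a hook, and click the carousel round so that in the end every spatula hangs in the back half, on the fan's side, and the carousel rests in a click. Do not disturb the bottles and vessels standing about.

Things in the scene. Friction and masses are not known exactly. Their poses are not given: they have to be found in the camera images.
- dryer: spatula dryer, fixed: round steel drip base (236 mm across, 10 high), white round turret (116 across, top at 44 mm) in its middle, and at its back a white fan box (75 x 200 mm, 140 high, grille 132 mm from the middle, facing the carousel). Origin: on the bench, on the carousel's upright axis; +x points to the fan (back), -x is the open front, z up
- carousel (a joint): turn of the seven-hook carousel on its upright axis, rad, anticlockwise from above positive, endless. A sprung detent clicks it to rest at every seventh of a turn (360/7 = 51.43 degrees) and pulls it in from about 18 degrees off; about 0.35 N m takes it over (it can start balanced half-way between clicks). Hook k lies at k*51.43 degrees + joint, anticlockwise from the dryer's front (-x): at 0, hook 0 is at the front and 2, 3, 4, 5 are in the back half
- finger_bar (a point): middle of the black finger bar on top of the carousel, by which it is turned: 56 mm long, 16 thick, 36 high, on a 22 mm post, its top 288 mm above the bench; this point is on the axis, 272 mm above the bench. The point's x axis is the bar's long direction, in line with hook 0
- hook0 (a point): hook 0: a straight plain 8 mm rod without barb, from the rim of the carousel's disc (94 mm across, 192 to 206 mm above the bench) at 45 degrees up and outward; root 47 mm from the axis at z 0.201 m, end 88 mm from the axis at z 0.242 m. This point: half-way along, on its centre line, 67 mm from the axis, z 0.221 m; point axes are the carousel's, not the rod's
- hook1 (a point): hook 1: a straight plain 8 mm rod without barb, from the rim of the carousel's disc (94 mm across, 192 to 206 mm above the bench) at 45 degrees up and outward; root 47 mm from the axis at z 0.201 m, end 88 mm from the axis at z 0.242 m. This point: half-way along, on its centre line, 67 mm from the axis, z 0.221 m; point axes are the carousel's, not the rod's
- hook2 (a point): hook 2: a straight plain 8 mm rod without barb, from the rim of the carousel's disc (94 mm across, 192 to 206 mm above the bench) at 45 degrees up and outward; root 47 mm from the axis at z 0.201 m, end 88 mm from the axis at z 0.242 m. This point: half-way along, on its centre line, 67 mm from the axis, z 0.221 m; point axes are the carousel's, not the rod's
- hook3 (a point): hook 3: a straight plain 8 mm rod without barb, from the rim of the carousel's disc (94 mm across, 192 to 206 mm above the bench) at 45 degrees up and outward; root 47 mm from the axis at z 0.201 m, end 88 mm from the axis at z 0.242 m. This point: half-way along, on its centre line, 67 mm from the axis, z 0.221 m; point axes are the carousel's, not the rod's
- hook4 (a point): hook 4: a straight plain 8 mm rod without barb, from the rim of the carousel's disc (94 mm across, 192 to 206 mm above the bench) at 45 degrees up and outward; root 47 mm from the axis at z 0.201 m, end 88 mm from the axis at z 0.242 m. This point: half-way along, on its centre line, 67 mm from the axis, z 0.221 m; point axes are the carousel's, not the rod's
- hook5 (a point): hook 5: a straight plain 8 mm rod without barb, from the rim of the carousel's disc (94 mm across, 192 to 206 mm above the bench) at 45 degrees up and outward; root 47 mm from the axis at z 0.201 m, end 88 mm from the axis at z 0.242 m. This point: half-way along, on its centre line, 67 mm from the axis, z 0.221 m; point axes are the carousel's, not the rod's
- hook6 (a point): hook 6: a straight plain 8 mm rod without barb, from the rim of the carousel's disc (94 mm across, 192 to 206 mm above the bench) at 45 degrees up and outward; root 47 mm from the axis at z 0.201 m, end 88 mm from the axis at z 0.242 m. This point: half-way along, on its centre line, 67 mm from the axis, z 0.221 m; point axes are the carousel's, not the rod's
- mat: dark ribbed rubber drying mat, 230 x 370 mm, 6 mm thick, fixed to the bench; origin under its centre; x along its short side
- spatula0_grip (a point): washed spatula 0, may be absent: steel square blade 50 wide, 60 long, 4 thick; white handle 60 long, 18 wide, 16 thick; steel ring eye at its end; 155 mm in all, about 90 g, flat, both faces alike. This point: centre of the handle (8 mm above the mat when lying); x points to the blade's tip (90 mm away), -x to the eye, z is normal to the flat faces
- spatula0_eye (a point): centre of spatula 0's ring eye, 46 mm behind the handle's centre; ring 24 mm inside and 38 mm outside diameter, 7 mm thick; axes as the handle's. Hung, it rests anywhere along the rod, the spatula hanging straight down
- spatula1_grip (a point): washed spatula 1, may be absent: steel square blade 36 wide, 60 long, 4 thick; white handle 60 long, 18 wide, 16 thick; steel ring eye at its end; 155 mm in all, about 90 g, flat, both faces alike. This point: centre of the handle (8 mm above the mat when lying); x points to the blade's tip (90 mm away), -x to the eye, z is normal to the flat faces
- spatula1_eye (a point): centre of spatula 1's ring eye, 46 mm behind the handle's centre; ring 24 mm inside and 38 mm outside diameter, 7 mm thick; axes as the handle's. Hung, it rests anywhere along the rod, the spatula hanging straight down
- spatula2_grip (a point): washed spatula 2, may be absent: steel round-nosed blade 50 wide, 60 long, 4 thick; white handle 60 long, 18 wide, 16 thick; steel ring eye at its end; 155 mm in all, about 90 g, flat, both faces alike. This point: centre of the handle (8 mm above the mat when lying); x points to the blade's tip (90 mm away), -x to the eye, z is normal to the flat faces
- spatula2_eye (a point): centre of spatula 2's ring eye, 46 mm behind the handle's centre; ring 24 mm inside and 38 mm outside diameter, 7 mm thick; axes as the handle's. Hung, it rests anywhere along the rod, the spatula hanging straight down
- spatula3_grip (a point): washed spatula 3, may be absent: steel round-nosed blade 36 wide, 60 long, 4 thick; white handle 60 long, 18 wide, 16 thick; steel ring eye at its end; 155 mm in all, about 90 g, flat, both faces alike. This point: centre of the handle (8 mm above the mat when lying); x points to the blade's tip (90 mm away), -x to the eye, z is normal to the flat faces
- spatula3_eye (a point): centre of spatula 3's ring eye, 46 mm behind the handle's centre; ring 24 mm inside and 38 mm outside diameter, 7 mm thick; axes as the handle's. Hung, it rests anywhere along the rod, the spatula hanging straight down
- bottle_a: bystander, not to be moved: amber bottle with a black cap, 60 mm diameter, 135 high; origin at the centre of its underside
- bottle_b: bystander, not to be moved: smaller amber bottle, 48 diameter, 105 high; origin at the centre of its underside
- beaker: bystander, not to be moved: glass beaker, 66 diameter, 85 high; origin at the centre of its underside
- jar: bystander, not to be moved: low white powder jar, 64 diameter, 62 high; origin at the centre of its underside
- mortar: bystander, not to be moved: white mortar, 94 diameter, 55 high; origin at the centre of its underside
Mind the look-alikes: they are no part of the job. Leave any purple look-alike of the part that bears spatula2_grip alone.

How it is judged:
By the outcome, as a careful person would: the job done as asked, in the order asked, and still so for the second after the job is handed in, with the robot touching nothing.
Of spatula0, spatula1, spatula2, spatula3 only 3 to 4 are there at a start; the rules pass over those that are not, and their reading is None.
At some moment in a run one of spatula0, spatula1, spatula2, spatula3 may be knocked a few centimetres aside while the robot is not near it.
Once in a run the grip may slacken for a moment while it holds something.
It also fails if it takes over 210 s, if anything falls off the work surface, if the arm or the gripper's body presses on something with over 40 N, if the wrist force passes 120 N, or if a joint passes its speed limit or range.

## Working session

There is one attempt and no reset: what is moved stays moved. The work goes in short steps, Python scripts to look and compute and a shell command to move; the robot and the scene stay as the last step left them, time stands still between calls to the robot, and variables do not carry over. Pictures are saved under pics/ and viewed, about 12 in all and at most 16, crops included, and the job is handed in when it is done.

```bash
ls; mkdir -p pics; cat > h.py <<'E'
import numpy as np, cv2, sys
from plant import manip
from scipy.spatial.transform import Rotation as R
def snap(n,f):
    c=manip.calibration(n); im=manip.grab_frame(n); cv2.imwrite('pics/'+f,im[:,:,::-1]); np.save('pics/'+f+'.npy',np.array([c['fx'],c['fy'],c['cx'],c['cy']]+list(np.array(c['cam_to_world']).ravel()))); return im,c
def load(f):
    v=np.load('pics/'+f+'.npy'); return dict(fx=v[0],fy=v[1],cx=v[2],cy=v[3],cam_to_world=v[4:].reshape(4,4))
def ray(c,u,v):
    T=np.array(c['cam_to_world']); d=T[:3,:3]@np.array([(u-c['cx'])/c['fx'],-(v-c['cy'])/c['fy'],-1.]); return T[:3,3],d/np.linalg.norm(d)
def onz(c,u,v,z):
    o,d=ray(c,u,v); return o+d*(z-o[2])/d[2]
def tri(obs):
    A=np.zeros((3,3));b=np.zeros(3)
    for c,u,v in obs:
        o,d=ray(c,u,v);P=np.eye(3)-np.outer(d,d);A+=P;b+=P@o
    p=np.linalg.solve(A,b); return p,[float(np.linalg.norm((np.eye(3)-np.outer(d,d))@(p-o))) for o,d in [ray(*q) for q in obs]]
def proj(c,p):
    T=np.array(c['cam_to_world']); q=T[:3,:3].T@(np.array(p)-T[:3,3]); return c['cx']+c['fx']*q[0]/-q[2], c['cy']-c['fy']*q[1]/-q[2]
E
python3 - <<'E'
from h import *
np.set_printoptions(precision=3,suppress=True)
for n in ('scene','top','wrist'):
    im,c=snap(n,n+'0.png'); print(n,c)
s=manip.state(); print(s); print(manip.tcp_to_tips)
E
```

```text
pics
scene {'fx': 398.08055441489984, 'fy': 398.08055441489984, 'cx': 321.75639861575206, 'cy': 193.3516769618554, 'cam_to_world': array([[ 0.67 , -0.487,  0.561,  1.187],
       [ 0.742,  0.447, -0.499, -0.586],
       [-0.008,  0.751,  0.661,  0.941],
       [ 0.   ,  0.   ,  0.   ,  1.   ]])}
top {'fx': 456.07667269328476, 'fy': 456.07667269328476, 'cx': 325.020827837105, 'cy': 201.7149225305425, 'cam_to_world': array([[-0.026,  0.996, -0.086,  0.449],
       [-1.   , -0.026,  0.008, -0.025],
       [ 0.006,  0.086,  0.996,  1.407],
       [ 0.   ,  0.   ,  0.   ,  1.   ]])}
wrist {'fx': 313.2046936308453, 'fy': 313.2046936308453, 'cx': 317.6642958027885, 'cy': 197.56737534116797, 'cam_to_world': array([[ 0.398,  0.876,  0.273,  0.318],
       [-0.917,  0.381,  0.116, -0.543],
       [-0.002, -0.297,  0.955,  0.373],
       [ 0.   ,  0.   ,  0.   ,  1.   ]])}
{'time': 0.15, 'joint_pos': array([-1.281,  0.053,  1.614,  0.   ,  1.476, -0.119]), 'joint_vel': array([-0.001, -0.   , -0.005, -0.001, -0.   , -0.   ]), 'joint_efforts': array([  0.   , -39.424, -37.072,  -0.   ,   0.005,   0.   ]), 'tool_pos': array([ 0.248, -0.573,  0.252]), 'tool_rot': array([-0.001,  0.836, -0.549, -0.001]), 'contact_force': array([-0.832,  0.051,  0.08 ]), 'ft_torque': array([ 0.012,  0.022, -0.035]), 'gripper_width': 1.001169030214107}
0.022
```

View pics/top0.png

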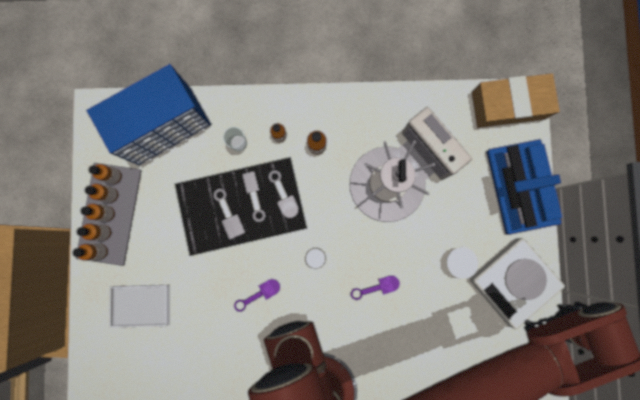

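View pics/scene0.png

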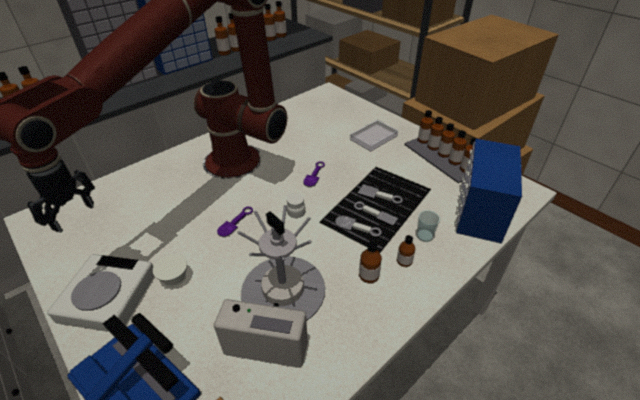

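```bash
python3 - <<'E'
from h import *
np.set_printoptions(precision=3,suppress=True)
c=load('top0.png')
for n,u,v,z in [('eyeL',220,195,.01),('bladeL',232,228,.01),('eyeM',258,215,.01),('bladeM',250,183,.01),('eyeR',275,177,.01),('bladeR',289,208,.01),('base',388,184,.01),('bartop',402,171,.28),('fan',435,143,.14),('bottle_a',316,141,.13),('jar',315,258,.06),('purple',377,288,0.01),('beaker',235,140,.08)]:
    print(n,onz(c,u,v,z))
cs=load('scene0.png')
print('bar tri',tri([(c,402,171),(cs,275,224)]))
E
```

```text
eyeL [0.599 0.286 0.01 ]
bladeL [0.497 0.25  0.01 ]
eyeM [0.534 0.17  0.01 ]
bladeM [0.634 0.193 0.01 ]
eyeR [0.65  0.116 0.01 ]
bladeR [0.553 0.074 0.01 ]
base [ 0.62  -0.232  0.01 ]
bartop [ 0.619 -0.228  0.28 ]
fan [ 0.717 -0.35   0.14 ]
bottle_a [ 0.733 -0.014  0.13 ]
jar [ 0.401 -0.002  0.06 ]
purple [ 0.304 -0.187  0.01 ]
beaker [0.753 0.225 0.08 ]
bar tri (array([ 0.621, -0.231,  0.266]), [8.040698818751885e-05, 8.040698818756265e-05])
```

```bash
python3 -m pendant '{"linear":[[0,0,-4],[0,0,-8],[0,0,-12],[0,0,-16],[0,-2,-20],[-1,-5,-20],[-2,-8,-20],[-3,-11,-20],[-4,-14,-20],[-5,-17,-20]],"rotation":[[0,0,0],[0,0,0],[0,0,0],[0,0,0],[0,0,0],[0,0,0],[0,0,0],[0,0,0],[0,0,0],[0,0,0]],"grip":[0,0,0,0,0,0,0,0,0,0]}'
python3 -m pendant '{"linear":[[-1,-3,0],[-2,-6,0],[-3,-9,0],[-4,-12,0],[-5,-15,0],[-6,-18,0],[-7,-21,0],[-8,-24,0],[-9,-27,0],[-10,-30,0]],"rotation":[[0,0,0],[0,0,0],[0,0,0],[0,0,0],[0,0,0],[0,0,0],[0,0,0],[0,0,0],[0,0,0],[0,0,0]],"grip":[0,0,0,0,0,0,0,0,0,0]}'
python3 -m pendant '{"linear":[[0,0,0],[0,0,0],[0,0,0],[0,0,0],[0,0,0],[0,0,0],[0,0,0],[0,0,0],[0,0,0],[0,0,0]],"rotation":[[0,0,0],[0,0,0],[0,0,0],[0,0,0],[0,0,0],[0,0,0],[0,0,0],[0,0,0],[0,0,0],[0,0,0]],"grip":[0,0,0,0,0,0,0,0,0,0]}'
python3 -c "
from h import *
snap('wrist','wd1.png')"
```

```text
time: 0.98
tool_pos: [0.3854, -0.4589, 0.4529]
tool_rot: [-0.0, 0.836, -0.549, -0.0]
contact_force: [0.8, 0.2, -0.3]
gripper_width: 1.0
time: 1.82
tool_pos: [0.6211, -0.2477, 0.4528]
tool_rot: [0.0, 0.836, -0.549, -0.0]
contact_force: [0.6, -1.1, -0.9]
gripper_width: 0.998
time: 2.65
tool_pos: [0.62, -0.2491, 0.4534]
tool_rot: [-0.0, 0.836, -0.549, 0.0]
contact_force: [0.3, -0.6, 0.5]
gripper_width: 0.998
```

View pics/wd1.png

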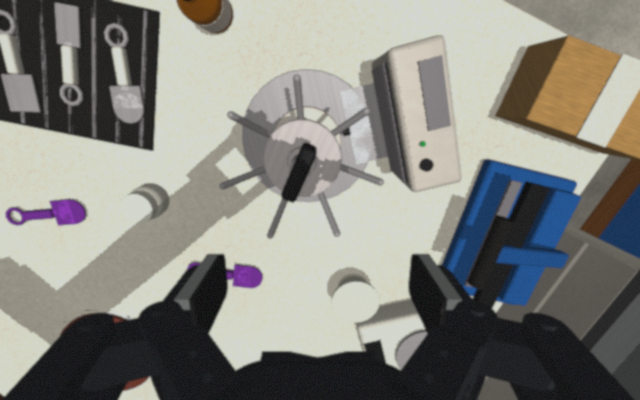

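```bash

python3 -m pendant '{"linear":[[-4,-1,0],[-8,-2,0],[-11,-3,0],[-12,-3,0],[-12,-3,0],[-12,-3,0],[-12,-3,0],[-12,-3,0],[-12,-3,0],[-12,-3,0]],"rotation":[[0,0,0],[0,0,0],[0,0,0],[0,0,0],[0,0,0],[0,0,0],[0,0,0],[0,0,0],[0,0,0],[0,0,0]],"grip":[0,0,0,0,0,0,0,0,0,0]}'
python3 -c "
from h import *
snap('wrist','wd2.png')"
python3 -m pendant '{"linear":[[-4,-1,0],[-8,-2,0],[-12,-3,0],[-16,-4,0],[-20,-5,0],[-24,-6,3],[-28,-7,6],[-30,-8,9],[-30,-9,12],[-30,-9,12]],"rotation":[[0,0,0],[0,0,0],[0,0,0],[0,0,0],[0,0,0],[0,0,0],[0,0,0],[0,0,0],[0,0,0],[0,0,0]],"grip":[0,0,0,0,0,0,0,0,0,0]}'
python3 -m pendant '{"linear":[[0,0,0],[0,0,0],[0,0,0],[0,0,0],[0,0,0],[0,0,0],[0,0,0],[0,0,0],[0,0,0],[0,0,0]],"rotation":[[0,0,0],[0,0,0],[0,0,0],[0,0,0],[0,0,0],[0,0,0],[0,0,0],[0,0,0],[0,0,0],[0,0,0]],"grip":[0,0,0,0,0,0,0,0,0,0]}'
python3 -c "
from h import *
snap('wrist','wm1.png')"
```

```text
time: 3.53
tool_pos: [0.6, -0.1281, 0.453]
tool_rot: [0.0, 0.836, -0.549, -0.0]
contact_force: [0.6, 0.2, -0.2]
gripper_width: 0.999
time: 4.42
tool_pos: [0.5605, 0.1858, 0.324]
tool_rot: [0.004, 0.837, -0.547, -0.005]
contact_force: [-1.2, -0.1, -2.3]
gripper_width: 1.001
time: 5.25
tool_pos: [0.5632, 0.1841, 0.3332]
tool_rot: [0.0, 0.836, -0.549, -0.0]
contact_force: [-0.1, 0.0, 0.1]
gripper_width: 1.005
```

View pics/wd2.png

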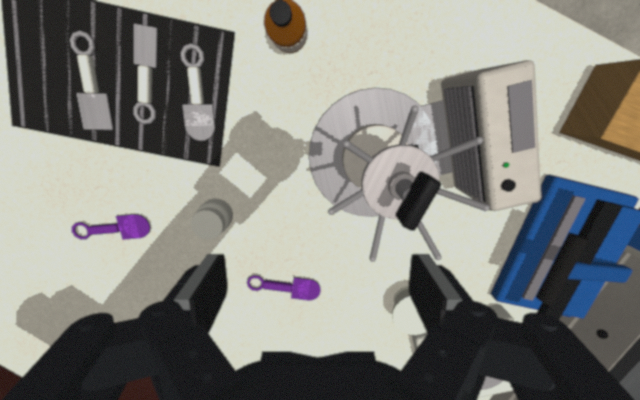

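View pics/wm1.png

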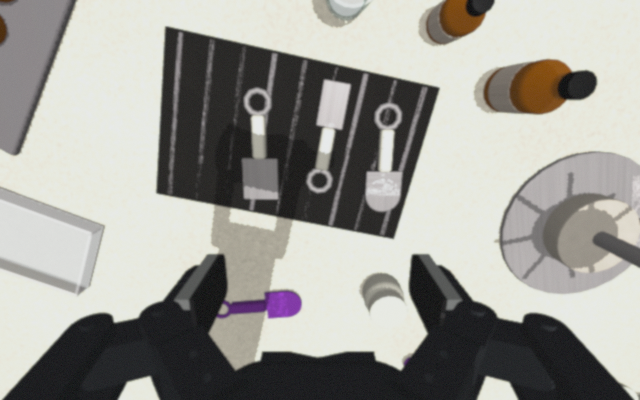

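```bash
cat >> h.py <<'E'
def spats(f,vmin=115):
    "spatula blobs on the mat of wrist picture f: eye hole px, blade-ward axis px"
    im=cv2.imread('pics/'+f); hsv=cv2.cvtColor(im,cv2.COLOR_BGR2HSV)
    m=((hsv[...,2]>vmin)&(hsv[...,1]<70)).astype(np.uint8)
    cs,h=cv2.findContours(m,cv2.RETR_CCOMP,cv2.CHAIN_APPROX_NONE); out=[]
    for i,k in enumerate(cs):
        if h[0][i][3]>=0:
            a=cv2.contourArea(k); p=cs[h[0][i][3]]
            if 20<a<600 and 300<cv2.contourArea(p)<6000:
                M=cv2.moments(k); e=np.array([M['m10'],M['m01']])/M['m00']
                P=p[:,0,:].astype(float); N=cv2.moments(p); g=np.array([N['m10'],N['m01']])/N['m00']
                out.append((e,g,a,cv2.contourArea(p)))
    return out
E
python3 - <<'E'
from h import *
np.set_printoptions(precision=4,suppress=True)
for f in ('wm1.png','wd2.png'):
    c=load(f)
    for e,g,a,A in spats(f): print(f,e.round(1),g.round(1),a,A,onz(c,*e,.0095),onz(c,*g,.012))
c1=load('wd1.png');c2=load('wd2.png')
T=[((271,235),(374,259)),((337,234),(437,257)),((381,182),(488,207)),((222,186),(332,211)),((365,110),(480,141))]
for a,b in T: print(*tri([(c1,*a),(c2,*b)]), onz(c1,*a,.242))
P=np.array([onz(c1,*p,.242)[:2] for p in [(271,235),(222,186),(231,115),(297,77),(365,110),(381,182),(337,234)]])
A=np.c_[2*P,np.ones(7)];s=np.linalg.lstsq(A,(P**2).sum(1),rcond=None)[0];cc=s[:2];print('centre',cc,np.sqrt(s[2]+cc@cc),np.degrees(np.unwrap(np.arctan2(*(P-cc).T[::-1]))))
c=load('wm1.png')
for n,a,b in [('L',(259,137),(84,80)),('M',(325,148),(145,75)),('R',(387,151),(196,82))]: print(n,*tri([(c,*a),(c2,*b)]),onz(c,*a,.016))
for n,a,b in [('eL',(258,101),(82,43)),('eM',(319,180),(144,113)),('eR',(388,117),(192,56))]: print(n,*tri([(c,*a),(c2,*b)]))
# fan grille face bottom/top edge
print('fan top edge corners',onz(c1,387,50,.14),onz(c1,413,188,.14))
E
```

```text
wm1.png [387.9 116.4] [387.1 160.8] 262.0 2610.5 [0.6518 0.1177 0.0095] [0.5966 0.0911 0.012 ]
wm1.png [318.9 180.1] [328.2 130. ] 212.5 2190.5 [0.5314 0.1687 0.0095] [0.6025 0.1856 0.012 ]
wm1.png [257.  101.7] [259.6 146.1] 267.5 2514.5 [0.5983 0.2894 0.0095] [0.5438 0.265  0.012 ]
wd2.png [196.5  56.6] [196.1  97.5] 55.0 1685.5 [0.6531 0.1138 0.0095] [0.5912 0.0949 0.012 ]
wd2.png [189.1  54.9] [196.1  97.5] 127.0 1685.5 [0.6508 0.1258 0.0095] [0.5912 0.0949 0.012 ]
wd2.png [81.3 43.1] [89.3 86.8] 217.0 1785.5 [0.598  0.2926 0.0095] [0.5361 0.2657 0.012 ]
wd2.png [143.6 112.2] [144.   69.8] 178.0 1584.5 [0.5311 0.1724 0.0095] [0.5992 0.1873 0.012 ]
[ 0.5334 -0.2282  0.2451] [0.0003040232088942168, 0.0003040232088940052] [ 0.5322 -0.2282  0.242 ]
[ 0.5626 -0.2981  0.2392] [4.316195326218483e-05, 4.316195326247914e-05] [ 0.5636 -0.2975  0.242 ]
[ 0.6403 -0.3143  0.2472] [0.0006285278929485735, 0.0006285278929483482] [ 0.6389 -0.316   0.242 ]
[ 0.5677 -0.1587  0.2463] [0.0005621723472726037, 0.0005621723472725309] [ 0.5655 -0.158   0.242 ]
[ 0.6994 -0.2655  0.2504] [0.0004990438823512222, 0.0004990438823512051] [ 0.7002 -0.2667  0.242 ]
centre [ 0.6205 -0.2287] 0.08892167840183435 [ 179.6715  127.8607   76.5234   24.8832  -25.4766  -78.0624 -129.5909]
L [0.5517 0.2684 0.0234] [0.005625220412066829, 0.005625220412066906] [0.5561 0.2697 0.016 ]
M [0.5858 0.1805 0.0192] [0.006899934374082614, 0.006899934374082768] [0.5785 0.18   0.016 ]
R [0.6125 0.0997 0.0187] [0.003191748253570501, 0.003191748253570655] [0.6092 0.0987 0.016 ]
eL [0.5998 0.2874 0.0156] [0.0003872514704965199, 0.0003872514704965829]
eM [0.532  0.1691 0.0144] [0.0006608525828312887, 0.0006608525828311315]
eR [0.6511 0.1185 0.0156] [0.00023701208254854766, 0.00023701208254847778]
fan top edge corners [ 0.7802 -0.2749  0.14  ] [ 0.6336 -0.3921  0.14  ]
```

```bash

python3 -m pendant '{"linear":[[2,0,4],[4,0,8],[6,-0.5,12],[8,-0.9,16],[9.8,-0.9,19],[9.8,-0.9,20],[9.8,-0.9,20],[9.8,-0.9,20],[9.8,-0.9,20],[9.8,-0.9,20]],"rotation":[[0,0,0],[0,0,-2.6],[0,0,-2.6],[0,0,-2.6],[0,0,-2.6],[0,0,-2.6],[0,0,-2.6],[0,0,-2.6],[0,0,-2.6],[0,0,-2.6]],"grip":[0.2,0.5,0.5,0.5,0.5,0.5,0.5,0.5,0.5,0.5]}'
python3 - <<'E'
from h import *
np.set_printoptions(precision=4,suppress=True)
s=manip.state();snap('wrist','wg1.png');c=load('wg1.png');print(s['tool_pos'],s['tool_rot'],s['gripper_width'])
for e,g,a,A in spats('wg1.png'): print(e.round(1),g.round(1),a,A,onz(c,*e,.0145),onz(c,*g,.016))
E
```

```text
time: 6.13
tool_pos: [0.6119, 0.0985, 0.1363]
tool_rot: [-0.001, 0.848, -0.529, 0.002]
contact_force: [0.6, 0.2, 0.1]
gripper_width: 0.501
[0.6119 0.0985 0.1363] [-0.0014  0.8484 -0.5294  0.0019] 0.5012733689341087
```

View pics/wg1.png

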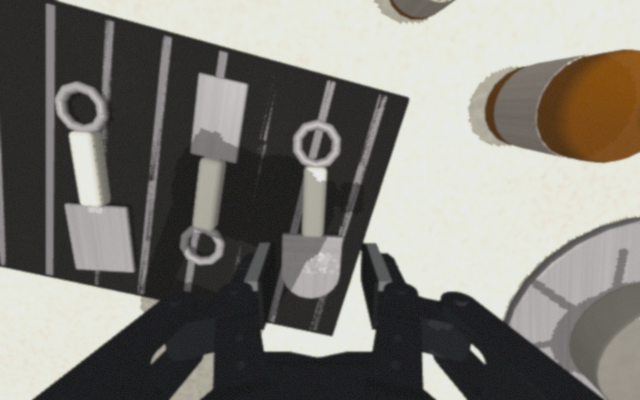

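```bash
python3 - <<'E'
from h import *
np.set_printoptions(precision=4,suppress=True)
c=load('wg1.png');c0=load('wm1.png')
for n,p,q in [('R',(317,144),(387.9,116.4)),('L',(82,106),(257,101.7)),('M',(202,245),(318.9,180.1))]: print(n,onz(c,*p,.0145),tri([(c,*p),(c0,*q)]))
for n,p,z in [('Rh0',(315,168),.022),('Rh1',(313,236),.022),('Rtip',(311,299),.016),('Lh',(77,131),.022),('Lh',(95,208),.022),('Mh',(212,158),.022),('Mh',(206,228),.022)]:print(n,onz(c,*p,z))
s=manip.state();Q=s['tool_rot'];r=R.from_quat([*Q[1:],Q[0]]);print(r.as_matrix())
# tip centre of fingers in picture
for d in (.003,.022): print(proj(c,s['tool_pos']+r.apply([0,0,d])))
E
```

```text
R [0.6516 0.1186 0.0145] (array([0.6515, 0.1186, 0.0138]), [2.50878069680972e-05, 2.5087806968141498e-05])
L [0.6001 0.2876 0.0145] (array([0.5988, 0.2892, 0.0118]), [0.00038958537059105287, 0.00038958537059117994])
M [0.5321 0.1688 0.0145] (array([0.5324, 0.169 , 0.0146]), [0.0002516869464276139, 0.0002516869464275704])
Rh0 [0.6355 0.1124 0.022 ]
Rh1 [0.5841 0.0892 0.022 ]
Rtip [0.5258 0.063  0.016 ]
Lh [0.5833 0.2819 0.022 ]
Lh [0.5299 0.2548 0.022 ]
Mh [0.6082 0.1856 0.022 ]
Mh [0.5524 0.17   0.022 ]
[[ 0.4396 -0.8982  0.0046]
 [-0.8982 -0.4396  0.0003]
 [ 0.0018 -0.0043 -1.    ]]
(np.float64(318.31154543821293), np.float64(278.10125679350756))
(np.float64(318.2420610243002), np.float64(257.7620675091972))
```

```bash

python3 -m pendant '{"linear":[[-0.2,0.15,2],[-0.2,0.15,4],[-0.2,0.15,6],[-0.2,0.15,8],[-0.2,0.15,9],[-0.2,0.15,9.8],[-0.2,0.15,10.2],[-0.2,0.15,10.5],[-0.2,0.15,10.6],[-0.2,0.15,10.6]],"rotation":[[0,0,2],[0,0,2],[0,0,2],[0,0,2],[0,0,2],[0,0,2],[0,0,2],[0,0,2],[0,0,2],[0,0,2]],"grip":[0.5,0.5,0.5,0.5,0.5,0.5,0.5,0.5,0.5,0.5]}'
python3 -m pendant '{"linear":[[0,0,0],[0,0,0],[0,0,0],[0,0,0],[0,0,0],[0,0,0],[0,0,0],[0,0,0],[0,0,0],[0,0,0]],"rotation":[[0,0,0],[0,0,0],[0,0,0],[0,0,0],[0,0,0],[0,0,0],[0,0,0],[0,0,0],[0,0,0],[0,0,0]],"grip":[0.6,0.8,1,1,1,1,1,1,1,1]}'
```

```text
time: 7.02
tool_pos: [0.6089, 0.0989, 0.0282]
tool_rot: [-0.0, 0.839, -0.544, 0.001]
contact_force: [-0.2, 0.4, 0.7]
gripper_width: 0.501
time: 7.85
tool_pos: [0.6091, 0.0989, 0.0285]
tool_rot: [-0.001, 0.839, -0.545, 0.001]
contact_force: [-0.1, 0.2, 5.3]
gripper_width: 0.19
```

```bash

python3 -m pendant '{"linear":[[0,0,-2],[0,0,-5],[0,0,-9],[0,0,-13],[0,0,-17],[0,0,-21],[0,0,-25],[0,0,-29],[0,0,-32],[0,0,-33]],"rotation":[[0,0,0],[0,0,0],[0,0,6],[0,0,12],[0,0,18],[0,0,24],[0,0,30],[0,0,36],[0,0,42],[0,0,48]],"grip":[1,1,1,1,1,1,1,1,1,1]}'
cat >> h.py <<'E'
AX=np.array([.6205,-.2287])
def target(ang,eye,along,tilt=45.,aim=45.):
    "TCP pose with eye on rod line; along = distance (m) from rod middle outward; tilt of spatula plane"
    a=np.radians(ang); o=np.array([np.cos(a),np.sin(a),0]); up=np.array([0,0,1.]); t=np.radians(tilt)
    s=-np.sign(eye[1])  # +1: blade along +y
    y=s*(o*np.cos(t)-up*np.sin(t)); z=-up*np.cos(t)-o*np.sin(t); x=np.cross(y,z)
    M=np.c_[x,y,z]; rod=(o+up)/np.sqrt(2)
    E=np.array([AX[0],AX[1],.2215])+o*.0675+rod*along
    return E-M@np.array(eye),R.from_matrix(M)
def delta(p,r):
    s=manip.state();Q=s['tool_rot'];c=R.from_quat([*Q[1:],Q[0]])
    d=c.inv()
    return (d.apply(p-s['tool_pos'])*100).round(2),(d*r).as_rotvec(degrees=True).round(1)
E
python3 - <<'E'
from h import *
s=manip.state();print(s['gripper_width'],s['joint_pos'].round(2))
for al in (.08,.06,0): p,r=target(128,[-.0007,-.0468,.0145],al);print(p.round(3),delta(p,r))
p,r=target(128,[-.0007,-.0468,.0145],.08,0);print(p.round(3),delta(p,r))
E
```

```text
time: 8.68
tool_pos: [0.6095, 0.0989, 0.3641]
tool_rot: [0.004, -0.543, 0.84, -0.002]
contact_force: [0.6, -0.0, -0.1]
gripper_width: 0.191
0.1909187045872374 [ 0.04 -0.01  1.5  -0.    1.65  2.03]
[ 0.517 -0.097  0.255] (array([21.73,  0.48, 10.79]), array([43.7, 11.2, 26.1]))
[ 0.526 -0.108  0.241] (array([22.39, -0.76, 12.22]), array([43.7, 11.2, 26.1]))
[ 0.552 -0.142  0.199] (array([24.38, -4.48, 16.48]), array([43.7, 11.2, 26.1]))
[ 0.515 -0.094  0.293] (array([21.55,  0.75,  7.06]), array([-0.4,  0.3, 27.7]))
```

```bash

python3 -m pendant '{"linear":[[2,0,0],[5,0,0],[8,0,0],[11,0,0],[14,0,0],[17,0,1],[19,0,2],[21,0.3,4],[21.7,0.5,7],[21.7,0.5,10]],"rotation":[[0,0,5],[5,1.3,8],[10,2.6,12],[15,3.8,15],[20,5.1,18],[26,6.6,20],[32,8.2,22],[38,9.7,24],[43.7,11.2,26.1],[43.7,11.2,26.1]],"grip":[1,1,1,1,1,1,1,1,1,1]}'
python3 -m pendant '{"linear":[[0,0,0],[0,0,0],[0,0,0],[0,0,0],[0,0,0],[0,0,0],[0,0,0],[0,0,0],[0,0,0],[0,0,0]],"rotation":[[0,0,0],[0,0,0],[0,0,0],[0,0,0],[0,0,0],[0,0,0],[0,0,0],[0,0,0],[0,0,0],[0,0,0]],"grip":[1,1,1,1,1,1,1,1,1,1]}'
python3 - <<'E'
from h import *
s=manip.state();print(s['gripper_width'],s['joint_pos'].round(2))
for al in (.08,.06,0): p,r=target(128,[-.0007,-.0468,.0145],al);print(p.round(3),delta(p,r))
snap('wrist','wh1.png')
E
```

```text
time: 9.52
tool_pos: [0.5125, -0.097, 0.2528]
tool_rot: [0.121, -0.305, 0.873, -0.361]
contact_force: [-0.5, 0.5, -1.9]
gripper_width: 0.194
time: 10.35
tool_pos: [0.5155, -0.0974, 0.2573]
tool_rot: [0.121, -0.305, 0.873, -0.36]
contact_force: [0.3, 1.4, -0.7]
gripper_width: 0.191
0.1906547020754353 [-0.07 -0.46  2.17 -0.69  0.97  2.66]
[ 0.517 -0.097  0.255] (array([-0.12,  0.1 ,  0.2 ]), array([ 0.3, -0.1,  0.5]))
[ 0.526 -0.108  0.241] (array([-0.13,  0.09,  2.2 ]), array([ 0.3, -0.1,  0.5]))
[ 0.552 -0.142  0.199] (array([-0.13,  0.05,  8.2 ]), array([ 0.3, -0.1,  0.5]))
```

View pics/wh1.png

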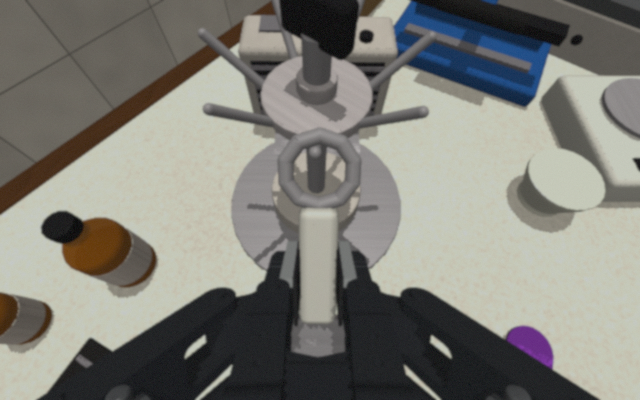

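```bash
cat >> h.py <<'E'
def chk(f,ang,eye):
    c=load(f);s=manip.state();Q=s['tool_rot'];r=R.from_quat([*Q[1:],Q[0]]);a=np.radians(ang)
    print('eye px',proj(c,s['tool_pos']+r.apply(eye)),'tip px',[np.round(proj(c,[*(AX+.088*np.array([np.cos(a+k*2*np.pi/7),np.sin(a+k*2*np.pi/7)])),.242]),1) for k in (0,1,-1)],'root',proj(c,[*(AX+.047*np.array([np.cos(a),np.sin(a)])),.201]))
E
python3 - <<'E'
from h import *
chk('wh1.png',128,[-.0007,-.0468,.0145])
E
```

```text
eye px (np.float64(316.7430890636559), np.float64(169.12725890548055)) tip px [array([315.6, 151.5]), array([421.8, 110.6]), array([210.1, 108.7])] root (np.float64(316.07112465685253), np.float64(139.3605444461695))
```

```bash

python3 -m pendant '{"linear":[[-0.1,0.1,0.5],[-0.25,0.15,1],[-0.25,0.15,2],[-0.25,0.15,3],[-0.25,0.15,4],[-0.25,0.15,5],[-0.25,0.15,6],[-0.25,0.15,7],[-0.25,0.15,8],[-0.25,0.15,8.4]],"rotation":[[0,0,0.5],[0,0,0.5],[0,0,0.5],[0,0,0.5],[0,0,0.5],[0,0,0.5],[0,0,0.5],[0,0,0.5],[0,0,0.5],[0,0,0.5]],"grip":[1,1,1,1,1,1,1,1,1,1]}'
python3 -c "
from h import *
snap('wrist','wh2.png')"
```

```text
time: 11.23
tool_pos: [0.553, -0.1425, 0.1947]
tool_rot: [0.122, -0.301, 0.875, -0.359]
contact_force: [0.3, 0.2, -1.4]
gripper_width: 0.194
```

View pics/wh2.png

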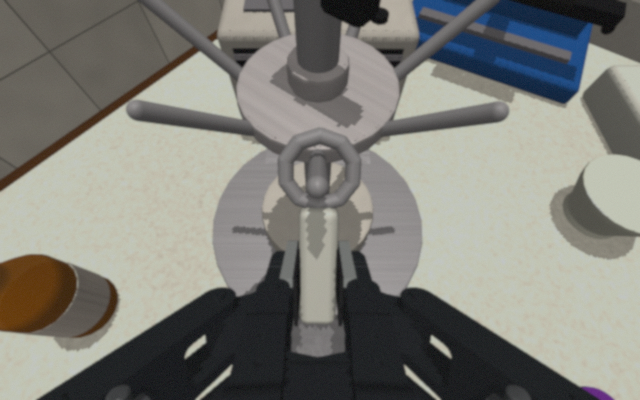

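```bash

python3 -m pendant '{"linear":[[0,0,0],[0,0,0],[0,0,0],[0,0,0],[0,0,0],[0,0,0],[0,0,0],[0,0,-0.5],[0,0,-1],[0,0,-2]],"rotation":[[0,0,0],[0,0,0],[0,0,0],[0,0,0],[0,0,0],[0,0,0],[0,0,0],[0,0,0],[0,0,0],[0,0,0]],"grip":[0.75,0.7,0.65,0.6,0.6,0.6,0.6,0.6,0.6,0.6]}'
python3 -m pendant '{"linear":[[0,0,-1],[0,0,-2],[0,0,-4],[0,0,-6],[0,0,-8],[0,0,-10],[0,0,-11],[0,0,-11],[0,0,-11],[0,0,-11]],"rotation":[[0,0,0],[0,0,0],[0,0,0],[0,0,0],[0,0,0],[0,0,0],[0,0,0],[0,0,0],[0,0,0],[0,0,0]],"grip":[0.6,0.6,0.6,0.6,0.6,0.6,0.6,0.6,0.6,0.6]}'
python3 -c "
from h import *
snap('wrist','wh3.png');snap('scene','s2.png')"
```

```text
time: 12.12
tool_pos: [0.5438, -0.1304, 0.2104]
tool_rot: [0.122, -0.301, 0.875, -0.359]
contact_force: [-1.0, 0.3, -1.0]
gripper_width: 0.401
time: 12.95
tool_pos: [0.4967, -0.0696, 0.288]
tool_rot: [0.123, -0.301, 0.875, -0.36]
contact_force: [0.5, -0.3, 0.5]
gripper_width: 0.401
```

View pics/wh3.png

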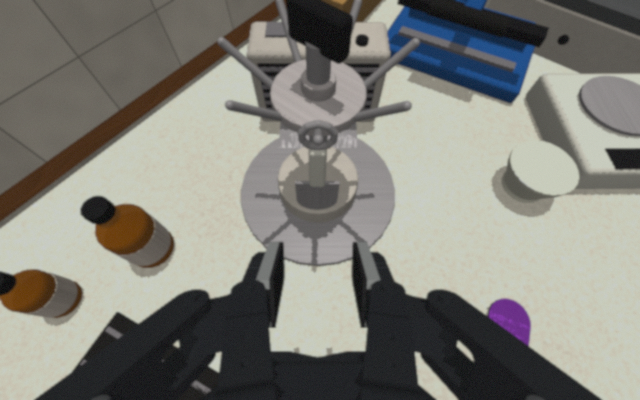

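```bash
sed -i 's/20<a<600 and 300<cv2.contourArea(p)<6000/20<a<3000 and 300<cv2.contourArea(p)<30000/' h.py; cat >> h.py <<'E'
def grasp(eye,head,z,blade=1):
    h=np.radians(head);d=np.array([np.cos(h),np.sin(h),0]);y=blade*d;zz=np.array([0,0,-1.])
    p=np.array([eye[0],eye[1],0])+.046*d;p[2]=z
    return p,R.from_matrix(np.c_[np.cross(y,zz),y,zz])
E
python3 - <<'E'
from h import *
p,r=grasp((.5993,.288),-155,.25);print(p,delta(p,r))
for e,g,a,A in spats('wg1.png'): print(e,g,a,A)
E
```

```text
[0.55760984 0.26855956 0.25      ] (array([-25.63,  18.91, -13.51]), array([-37.4, -30.1, -72.8]))
[323.99693252 146.26687117] [314.17707468 212.03196657] 326.0 6621.5
[307.46626984 141.97089947] [314.17707468 212.03196657] 252.0 6621.5
[201.25826862 244.87316652] [212.23393035 157.68743781] 579.5 6700.0
[ 80.11355736 107.6622248 ] [ 83.86736356 176.91493758] 863.0 9518.5
```

```bash

python3 -m pendant '{"linear":[[-2,1.5,-1],[-4,3,-2],[-6,4.5,-3],[-8,6,-4],[-11,8,-6],[-14,10,-7],[-17,12.5,-9],[-20,15,-10.5],[-23,17,-12],[-25.6,18.9,-13.5]],"rotation":[[-2.6,-2.1,-5],[-5.2,-4.2,-10],[-8,-6.3,-15],[-10.4,-8.4,-20.4],[-13,-10.5,-25.5],[-15.6,-12.6,-30.6],[-18.2,-14.7,-35.7],[-20.8,-16.8,-40.8],[-23.4,-18.9,-45.9],[-26,-21,-51]],"grip":[0.5,0.5,0.5,0.5,0.5,0.5,0.5,0.5,0.5,0.5]}'
python3 - <<'E'
from h import *
p,r=grasp((.5993,.288),-155,.15);print(p,delta(p,r))
E
```

```text
time: 13.88
tool_pos: [0.5577, 0.2706, 0.2495]
tool_rot: [-0.04, 0.722, -0.681, 0.119]
contact_force: [-0.2, -0.3, 0.5]
gripper_width: 0.499
[0.55760984 0.26855956 0.15      ] (array([-0.97,  2.2 ,  9.66]), array([-11.2,  -9.1, -21.5]))
```

```bash

python3 -m pendant '{"linear":[[-0.2,0.5,2],[-0.4,1,4],[-0.7,1.5,6],[-1,2.2,8],[-1,2.2,9.7],[-1,2.2,9.7],[-1,2.2,9.7],[-1,2.2,9.7],[-1,2.2,9.7],[-1,2.2,9.7]],"rotation":[[-2.6,-2.1,-5],[-5.2,-4.2,-10],[-8,-6.3,-15],[-11.2,-9.1,-21.5],[-11.2,-9.1,-21.5],[-11.2,-9.1,-21.5],[-11.2,-9.1,-21.5],[-11.2,-9.1,-21.5],[-11.2,-9.1,-21.5],[-11.2,-9.1,-21.5]],"grip":[0.5,0.5,0.5,0.5,0.5,0.5,0.5,0.5,0.5,0.5]}'
python3 - <<'E'
from h import *
np.set_printoptions(precision=4,suppress=True)
snap('wrist','wg2.png');c=load('wg2.png')
for e,g,a,A in spats('wg2.png'): print(e,g,a,A,onz(c,*e,.0145),onz(c,*g,.02))
p,r=grasp((.5993,.288),-155,.0285);print(p,delta(p,r))
E
```

```text
time: 14.72
tool_pos: [0.5587, 0.2676, 0.1536]
tool_rot: [-0.003, 0.842, -0.539, 0.003]
contact_force: [-0.1, -0.3, 0.2]
gripper_width: 0.501
[315.4899 141.6482] [313.3905 214.223 ] 695.0 5733.0 [0.5985 0.2879 0.0145] [0.5419 0.2639 0.02  ]
[0.5576 0.2686 0.0285] (array([-0.16,  0.14, 12.49]), array([-0.5, -0.2, -0.3]))
```

```bash

python3 -m pendant '{"linear":[[-0.2,0.1,2],[-0.24,0.13,4.5],[-0.24,0.13,7],[-0.24,0.13,9],[-0.24,0.13,10.5],[-0.24,0.13,11.5],[-0.24,0.13,12.2],[-0.24,0.13,12.5],[-0.24,0.13,12.5],[-0.24,0.13,12.5]],"rotation":[[-0.5,-0.2,0.7],[-0.5,-0.2,0.7],[-0.5,-0.2,0.7],[-0.5,-0.2,0.7],[-0.5,-0.2,0.7],[-0.5,-0.2,0.7],[-0.5,-0.2,0.7],[-0.5,-0.2,0.7],[-0.5,-0.2,0.7],[-0.5,-0.2,0.7]],"grip":[0.5,0.5,0.5,0.5,0.5,0.5,0.5,0.5,0.5,0.5]}'
python3 -m pendant '{"linear":[[0,0,0],[0,0,0],[0,0,0],[0,0,0],[0,0,0],[0,0,0],[0,0,0],[0,0,0],[0,0,0],[0,0,0]],"rotation":[[0,0,0],[0,0,0],[0,0,0],[0,0,0],[0,0,0],[0,0,0],[0,0,0],[0,0,0],[0,0,0],[0,0,0]],"grip":[0.6,0.8,1,1,1,1,1,1,1,1]}'
python3 -c "
from h import *
s=manip.state();Q=s['tool_rot'];r=R.from_quat([*Q[1:],Q[0]]);print(r.inv().apply(np.array([.5985,.2879,.014])-s['tool_pos']))"
python3 -m pendant '{"linear":[[0,0,-2],[0,0,-5],[0,0,-9],[0,0,-13],[0,0,-17],[0,0,-21],[0,0,-25],[0,0,-29],[0,0,-32],[0,0,-33]],"rotation":[[0,0,0],[0,0,0],[0,0,3],[0,0,6],[0,0,9],[0,0,12],[0,0,15],[0,0,18],[0,0,21],[0,0,24]],"grip":[1,1,1,1,1,1,1,1,1,1]}'
python3 - <<'E'
from h import *
s=manip.state();print(s['gripper_width'],s['joint_pos'].round(2))
p,r=target(179.4,[0,-.046,.0145],.08);print(p.round(3),delta(p,r))
E
```

```text
time: 15.6
tool_pos: [0.5573, 0.2691, 0.0275]
tool_rot: [0.0, 0.839, -0.544, -0.001]
contact_force: [0.1, 0.4, -1.3]
gripper_width: 0.5
time: 16.43
tool_pos: [0.558, 0.269, 0.0285]
tool_rot: [0.0, 0.839, -0.544, -0.0]
contact_force: [0.1, -0.9, 6.1]
gripper_width: 0.194
[-0.00073814 -0.04467355  0.01446659]
time: 17.27
tool_pos: [0.5592, 0.2694, 0.3641]
tool_rot: [0.003, -0.706, 0.708, -0.001]
contact_force: [0.5, 0.4, -0.1]
gripper_width: 0.191
0.1912407401848083 [ 0.33 -0.    1.49  0.    1.65  1.9 ]
[ 0.454 -0.227  0.256] (array([49.69, 10.52, 10.6 ]), array([44.7,  0.4,  0.4]))
```

```bash

python3 -m pendant '{"linear":[[2.5,1.5,0],[6,3,0],[10,5,0],[14,7,0],[18,9,0],[22,10.5,0],[26,10.5,0],[30,10.5,0],[34,10.5,0],[38,10.5,0]],"rotation":[[0,0,0],[0,0,0],[5,0,0],[10,0,0],[15,0,0],[20,0,0],[25,0,0],[30,0,0],[35,0,0],[40,0,0]],"grip":[1,1,1,1,1,1,1,1,1,1]}'
python3 - <<'E'
from h import *
s=manip.state();print(s['gripper_width'],s['joint_pos'].round(2))
p,r=target(179.4,[-.0003,-.0455,.0145],.08);print(p.round(3),delta(p,r))
E
```

```text
time: 18.1
tool_pos: [0.4523, -0.1094, 0.3579]
tool_rot: [-0.242, 0.665, -0.663, 0.244]
contact_force: [0.7, 0.4, -0.7]
gripper_width: 0.195
0.19489541910424596 [-0.61 -0.85  2.21  0.4   1.2   0.93]
[ 0.454 -0.227  0.256] (array([11.75,  6.47,  7.9 ]), array([4.8, 0.3, 0.6]))
```

```bash

python3 -m pendant '{"linear":[[3,0.5,0.5],[6,2,2],[9,4,4],[11.8,6,6],[11.8,6.5,7.9],[11.8,6.5,7.9],[11.8,6.5,7.9],[11.8,6.5,7.9],[11.8,6.5,7.9],[11.8,6.5,7.9]],"rotation":[[2,0,0],[4.8,0.3,0.6],[4.8,0.3,0.6],[4.8,0.3,0.6],[4.8,0.3,0.6],[4.8,0.3,0.6],[4.8,0.3,0.6],[4.8,0.3,0.6],[4.8,0.3,0.6],[4.8,0.3,0.6]],"grip":[1,1,1,1,1,1,1,1,1,1]}'
python3 - <<'E'
from h import *
s=manip.state();print(s['gripper_width'],s['joint_pos'].round(2))
p,r=target(179.4,[-.0003,-.0455,.0145],.08);print(p.round(3),delta(p,r))
snap('wrist','wh4.png')
chk('wh4.png',179.4,[-.0003,-.0455,.0145])
E
```

```text
time: 18.93
tool_pos: [0.4544, -0.226, 0.2573]
tool_rot: [0.268, -0.651, 0.657, -0.27]
contact_force: [-0.2, 0.3, -0.9]
gripper_width: 0.19
0.19046229810233162 [-0.9  -0.64  2.29  0.68  1.06  0.47]
[ 0.454 -0.227  0.256] (array([0.12, 0.11, 0.06]), array([0.3, 0.1, 0.1]))
eye px (np.float64(317.98186277131475), np.float64(173.14002398749034)) tip px [array([320.1, 154.8]), array([426.5, 112.7]), array([213.7, 112.5])] root (np.float64(319.6976333081171), np.float64(141.97841075357252))
```

View pics/wh4.png

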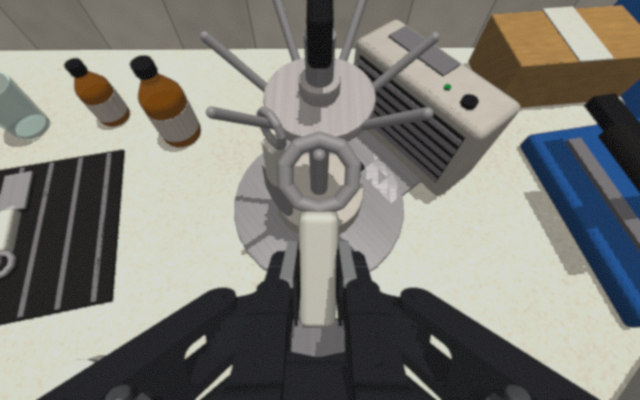

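```bash

python3 -m pendant '{"linear":[[0.05,0.1,0.5],[0.05,0.18,1],[0.05,0.18,2],[0.05,0.18,3],[0.05,0.18,4],[0.05,0.18,5],[0.05,0.18,6],[0.05,0.18,7],[0.05,0.18,8],[0.05,0.18,8.2]],"rotation":[[0,0,0],[0,0,0],[0,0,0],[0,0,0],[0,0,0],[0,0,0],[0,0,0],[0,0,0],[0,0,0],[0,0,0]],"grip":[1,1,1,1,1,1,1,1,1,1]}'
python3 -c "
from h import *
print(manip.state()['contact_force'],manip.state()['gripper_width']);snap('wrist','wh5.png')"
python3 -m pendant '{"linear":[[0,0,0],[0,0,0],[0,0,0],[0,0,0],[0,0,0],[0,0,0],[0,0,0],[0,0,-0.5],[0,0,-1],[0,0,-2]],"rotation":[[0,0,0],[0,0,0],[0,0,0],[0,0,0],[0,0,0],[0,0,0],[0,0,0],[0,0,0],[0,0,0],[0,0,0]],"grip":[0.75,0.7,0.65,0.6,0.6,0.6,0.6,0.6,0.6,0.6]}'
python3 -m pendant '{"linear":[[0,0,-1],[0,0,-2],[0,0,-4],[0,0,-6],[0,0,-8],[0,0,-10],[0,0,-12],[0,0,-14],[0,0,-15],[0,0,-15]],"rotation":[[0,0,0],[0,0,0],[0,0,0],[0,0,0],[0,0,0],[0,0,0],[0,0,0],[0,0,0],[0,0,0],[0,0,0]],"grip":[0.6,0.6,0.6,0.6,0.6,0.6,0.6,0.6,0.6,0.6]}'
python3 - <<'E'
from h import *
s=manip.state();print(s['joint_pos'].round(2))
snap('wrist','wh6.png');snap('top','t2.png')
for b in (1,-1):
    p,r=grasp((.5322,.169),12.3,.2,b);print(p,delta(p,r))
E
```

```text
time: 19.82
tool_pos: [0.5101, -0.2264, 0.193]
tool_rot: [0.268, -0.651, 0.658, -0.267]
contact_force: [-0.3, 0.5, -1.8]
gripper_width: 0.189
[-0.32015734  0.53235077 -1.77872523] 0.18934061591285514
time: 20.7
tool_pos: [0.4955, -0.2269, 0.209]
tool_rot: [0.268, -0.651, 0.658, -0.268]
contact_force: [0.1, 0.6, 0.5]
gripper_width: 0.394
time: 21.53
tool_pos: [0.39, -0.2273, 0.3195]
tool_rot: [0.267, -0.65, 0.658, -0.272]
contact_force: [-0.2, 0.3, 1.0]
gripper_width: 0.398
[-1.07 -0.85  2.29  0.68  1.31  0.47]
[0.5771441 0.1787994 0.2      ] (array([-40.74,  -4.71,  21.13]), array([ -7.1,  63.7, 155.3]))
[0.5771441 0.1787994 0.2      ] (array([-40.74,  -4.71,  21.13]), array([-44.4,  -5. , -12.3]))
```

View pics/wh6.png

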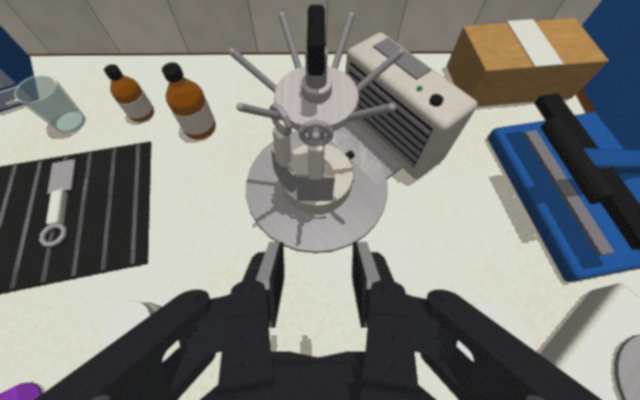

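```bash

python3 -m pendant '{"linear":[[-2.5,0,0],[-6,-0.5,1],[-10,-1,2],[-14,-1,4],[-18,-2,7],[-22,-2.5,10],[-26,-3,13],[-29.5,-3.5,15],[-33,-4,17],[-36.5,-4.2,19]],"rotation":[[-4.5,-0.5,-1.2],[-9,-1,-2.5],[-14,-1.6,-4],[-19,-2.1,-5.3],[-24,-2.7,-6.6],[-29,-3.3,-8],[-34,-3.8,-9.4],[-39,-4.4,-10.8],[-44.4,-5,-12.3],[-44.4,-5,-12.3]],"grip":[0.5,0.5,0.5,0.5,0.5,0.5,0.5,0.5,0.5,0.5]}'
python3 - <<'E'
from h import *
p,r=grasp((.5322,.169),12.3,.15,-1);print(p,delta(p,r))
E
```

```text
time: 22.47
tool_pos: [0.5463, 0.1136, 0.218]
tool_rot: [0.001, 0.78, -0.626, -0.003]
contact_force: [0.5, -0.6, 0.4]
gripper_width: 0.498
[0.5771441 0.1787994 0.15     ] (array([-5.68, -4.46,  6.79]), array([0.3, 0.1, 0.2]))
```

```bash

python3 -m pendant '{"linear":[[-2,0.5,2],[-4,1.5,4],[-5.7,2.5,5],[-5.7,2.5,5],[-5.7,2.5,5],[-5.7,2.5,5],[-5.7,2.5,5],[-5.7,2.5,5],[-5.7,2.5,5],[-5.7,2.5,5]],"rotation":[[0.3,0,0],[0.3,0,0],[0.3,0,0],[0.3,0,0],[0.3,0,0],[0.3,0,0],[0.3,0,0],[0.3,0,0],[0.3,0,0],[0.3,0,0]],"grip":[0.5,0.5,0.5,0.5,0.5,0.5,0.5,0.5,0.5,0.5]}'
python3 - <<'E'
from h import *
np.set_printoptions(precision=4,suppress=True)
snap('wrist','wg3.png');c=load('wg3.png')
for e,g,a,A in spats('wg3.png'):
    E=onz(c,*e,.0145);G=onz(c,*g,.016);print(e,g,a,A,E,G,np.degrees(np.arctan2(*(G-E)[1::-1])))
p,r=grasp((.5322,.169),12.3,.0285,-1);print(p,delta(p,r))
E
```

```text
time: 23.3
tool_pos: [0.5086, 0.1601, 0.1717]
tool_rot: [-0.003, 0.779, -0.627, 0.001]
contact_force: [0.1, 0.1, 0.0]
gripper_width: 0.5
[315.3663 162.0644] [312.5975  78.8359] 556.0 5812.0 [0.5315 0.168  0.0145] [0.5994 0.185  0.016 ] 14.047697513244936
[0.5771 0.1788 0.0285] (array([-0.32, -7.02, 14.35]), array([-0.4,  0.1, -0. ]))
```

```bash

python3 -m pendant '{"linear":[[-0.3,-2,0],[-0.3,-4.5,0],[-0.3,-6.9,0],[-0.3,-6.95,2.5],[-0.3,-6.95,5],[-0.3,-6.95,7.5],[-0.3,-6.95,10],[-0.3,-6.95,12],[-0.3,-6.95,13.4],[-0.3,-6.95,14.3]],"rotation":[[-0.4,0,-1],[-0.4,0,-1],[-0.4,0,-1],[-0.4,0,-1],[-0.4,0,-1],[-0.4,0,-1],[-0.4,0,-1],[-0.4,0,-1],[-0.4,0,-1],[-0.4,0,-1]],"grip":[0.5,0.5,0.5,0.5,0.5,0.5,0.5,0.5,0.5,0.5]}'
python3 -m pendant '{"linear":[[0,0,0],[0,0,0],[0,0,0],[0,0,0],[0,0,0],[0,0,0],[0,0,0],[0,0,0],[0,0,0],[0,0,0]],"rotation":[[0,0,0],[0,0,0],[0,0,0],[0,0,0],[0,0,0],[0,0,0],[0,0,0],[0,0,0],[0,0,0],[0,0,0]],"grip":[0.5,0.6,0.8,1,1,1,1,1,1,1]}'
python3 -c "
from h import *
s=manip.state();Q=s['tool_rot'];r=R.from_quat([*Q[1:],Q[0]]);print(r.inv().apply(np.array([.5315,.168,.014])-s['tool_pos']))"
python3 -m pendant '{"linear":[[0,0,-2],[0,0,-5],[0,0,-9],[0,0,-13],[0,0,-17],[0,0,-21],[0,0,-25],[0,0,-29],[0,0,-32],[0,0,-33]],"rotation":[[0,0,0],[0,0,0],[0,0,-6],[0,0,-12],[0,0,-18],[0,0,-24],[0,0,-30],[0,0,-36],[0,0,-42],[0,0,-48]],"grip":[1,1,1,1,1,1,1,1,1,1]}'
python3 - <<'E'
from h import *
s=manip.state();print(s['gripper_width'],s['joint_pos'].round(2))
p,r=target(76.5,[-.0003,.0455,.0145],.08);print(p.round(3),delta(p,r))
p,r=target(76.5,[-.0003,.0455,.0145],.08,30);print(p.round(3),delta(p,r))
E
```

```text
time: 24.18
tool_pos: [0.575, 0.1785, 0.0264]
tool_rot: [0.001, 0.784, -0.62, -0.002]
contact_force: [-0.1, 0.2, -0.4]
gripper_width: 0.498
time: 25.02
tool_pos: [0.5769, 0.1791, 0.0298]
tool_rot: [-0.001, 0.784, -0.62, -0.001]
contact_force: [-0.7, -0.3, 5.1]
gripper_width: 0.19
[0.00030969 0.04676018 0.01573126]
time: 25.85
tool_pos: [0.5777, 0.1786, 0.3651]
tool_rot: [-0.002, 0.97, -0.245, 0.003]
contact_force: [-0.3, 0.3, 1.3]
gripper_width: 0.188
0.18805999347487426 [ 0.18 -0.04  1.52  0.    1.65  0.67]
[ 0.66  -0.067  0.256] (array([18.82, 17.77, 10.87]), array([-45.1,   5.6, -14.2]))
[ 0.661 -0.063  0.268] (array([18.72, 17.36,  9.7 ]), array([-30.1,   3.6, -14.6]))
```

```bash

python3 -m pendant '{"linear":[[2,2,0],[4,4,0],[6,6,0],[8.5,8.5,0],[11,11,0],[13.5,13.5,0],[16,16,2],[18.8,17.8,4],[18.8,17.8,6],[18.8,17.8,8]],"rotation":[[0,0,-4],[-5,0.6,-7],[-10,1.2,-10],[-15,1.8,-12],[-20,2.4,-14.2],[-25,3,-14.2],[-30,3.7,-14.2],[-35,4.4,-14.2],[-40,5,-14.2],[-45.1,5.6,-14.2]],"grip":[1,1,1,1,1,1,1,1,1,1]}'
python3 - <<'E'
from h import *
s=manip.state();print(s['gripper_width'],s['joint_pos'].round(2))
p,r=target(76.5,[0,.0463,.0155],.08);print(p.round(3),delta(p,r))
E
```

```text
time: 26.68
tool_pos: [0.6559, -0.0698, 0.2762]
tool_rot: [0.383, 0.916, -0.11, -0.051]
contact_force: [0.6, 0.6, -2.3]
gripper_width: 0.189
0.18876913085850675 [ 0.05  0.28  1.45 -0.75  1.67  0.31]
[ 0.66  -0.066  0.256] (array([ 0.28, -1.76,  1.04]), array([0.5, 0.6, 0. ]))
```

```bash

python3 -m pendant '{"linear":[[0.3,-0.8,0.5],[0.3,-1.7,1],[0.3,-1.8,1],[0.3,-1.8,1],[0.3,-1.8,1],[0.3,-1.8,1],[0.3,-1.8,1],[0.3,-1.8,1],[0.3,-1.8,1],[0.3,-1.8,1]],"rotation":[[0.5,0.6,0],[0.5,0.6,0],[0.5,0.6,0],[0.5,0.6,0],[0.5,0.6,0],[0.5,0.6,0],[0.5,0.6,0],[0.5,0.6,0],[0.5,0.6,0],[0.5,0.6,0]],"grip":[1,1,1,1,1,1,1,1,1,1]}'
python3 - <<'E'
from h import *
eye=[0,.0463,.0155]
p,r=target(76.5,eye,.08);print(p.round(3),delta(p,r))
ims=[]
a=np.radians(76.5);tip=[*(AX+.088*np.array([np.cos(a),np.sin(a)])),.242]
s=manip.state();Q=s['tool_rot'];q=R.from_quat([*Q[1:],Q[0]]);ep=s['tool_pos']+q.apply(eye)
for n in ('wrist','scene','top'):
    im,c=snap(n,n+'h7.png'); u,v=proj(c,ep); t=proj(c,tip); print(n,(u,v),t)
    if n=='wrist': ims.append(im[:,:,::-1])
    else:
        x0=int(min(max(u-64,0),512));y0=int(min(max(v-40,0),320)); print(n,'crop',x0,y0); ims.append(cv2.resize(im[y0:y0+80,x0:x0+128,::-1],(400,250),interpolation=cv2.INTER_CUBIC))
o=np.zeros((600,800,3),np.uint8);o[:250,:400]=ims[1];o[:250,400:]=ims[2];o[250:600,120:680]=cv2.resize(ims[0],(560,350));cv2.imwrite('pics/h7.png',o)
E
```

```text
time: 27.52
tool_pos: [0.6601, -0.0633, 0.2583]
tool_rot: [0.378, 0.918, -0.108, -0.044]
contact_force: [-0.2, 1.4, -0.8]
gripper_width: 0.194
[ 0.66  -0.066  0.256] (array([0.01, 0.02, 0.31]), array([-0.3, -0.1,  0.1]))
wrist (np.float64(317.84149473086006), np.float64(341.8212393608719)) (np.float64(317.64394389231416), np.float64(285.4278272379992))
scene (np.float64(322.60041754435497), np.float64(201.747372026564)) (np.float64(309.17167153107835), np.float64(218.05325563400265))
scene crop 258 161
top (np.float64(352.52231498974163), np.float64(159.80360070869335)) (np.float64(366.0855222210074), np.float64(165.46594397911375))
top crop 288 119
```

View pics/h7.png

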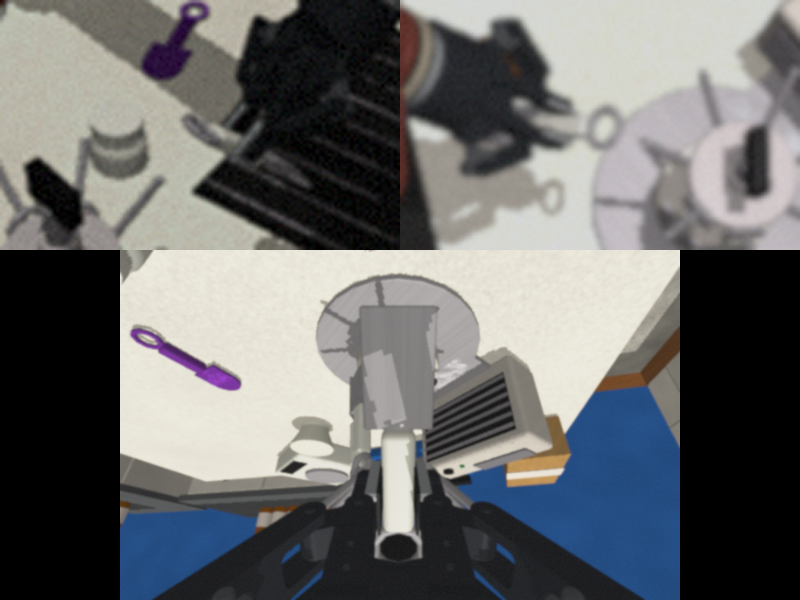

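```bash

python3 -m pendant '{"linear":[[0,0,0.5],[0,0,1],[0,0,2],[0,0,3],[0,0,4],[0,0,5],[0,0,6],[0,0,7],[0,0,8],[0,0,8.4]],"rotation":[[0,0,0],[0,0,0],[0,0,0],[0,0,0],[0,0,0],[0,0,0],[0,0,0],[0,0,0],[0,0,0],[0,0,0]],"grip":[1,1,1,1,1,1,1,1,1,1]}'
python3 - <<'E'
from h import *
eye=[0,.0463,.0155]
s=manip.state();print(s['contact_force'],s['gripper_width'])
ims=[]
for n,x0,y0 in (('scene',235,175),('top',305,125)):
    im,c=snap(n,n+'h8.png'); ims.append(cv2.resize(im[y0:y0+80,x0:x0+128,::-1],(800,300*800//480),interpolation=cv2.INTER_CUBIC)[:300])
    ims[-1]=cv2.resize(im[y0:y0+80,x0:x0+106,::-1],(400,300),interpolation=cv2.INTER_CUBIC)
cv2.imwrite('pics/h8.png',np.hstack(ims))
p,r=target(76.5,eye,0);print(delta(p,r))
E
```

```text
time: 28.5
tool_pos: [0.6455, -0.1218, 0.1966]
tool_rot: [0.378, 0.918, -0.108, -0.046]
contact_force: [-0.9, -0.5, -0.4]
gripper_width: 0.191
[-0.92179941 -0.51016509 -0.42622132] 0.19149358923818777
(array([ 0.05,  0.11, -0.24]), array([-0.2,  0. ,  0.1]))
```

View pics/h8.png

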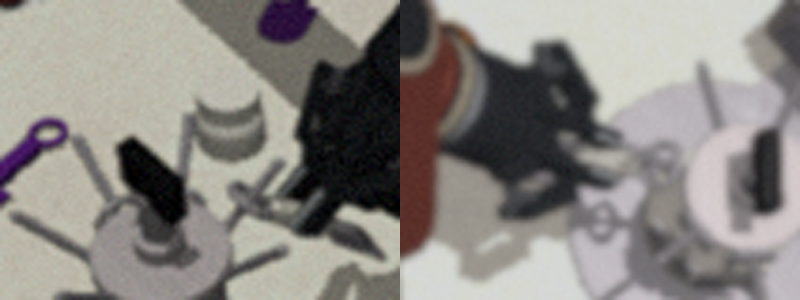

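```bash

python3 -m pendant '{"linear":[[0,0,0],[0,0,0],[0,0,0],[0,0,0],[0,0,0],[0,0,0],[0,0,0],[0,0,-0.5],[0,0,-1],[0,0,-2]],"rotation":[[0,0,0],[0,0,0],[0,0,0],[0,0,0],[0,0,0],[0,0,0],[0,0,0],[0,0,0],[0,0,0],[0,0,0]],"grip":[0.75,0.7,0.65,0.6,0.6,0.6,0.6,0.6,0.6,0.6]}'
python3 -m pendant '{"linear":[[0,0,-1],[0,0,-2],[0,0,-4],[0,0,-6],[0,0,-8],[0,0,-11],[0,0,-14],[0,0,-17],[0,0,-20],[0,0,-20]],"rotation":[[0,0,0],[0,0,0],[0,0,0],[0,0,0],[0,0,0],[0,0,0],[0,0,0],[0,0,0],[0,0,0],[0,0,0]],"grip":[0.6,0.6,0.6,0.6,0.6,0.6,0.6,0.6,0.6,0.6]}'
python3 - <<'E'
from h import *
s=manip.state();print(s['tool_pos'],s['joint_pos'].round(2))
ims=[]
for n,x0,y0 in (('scene',215,165),('top',335,125)):
    im,c=snap(n,n+'h9.png'); ims.append(cv2.resize(im[y0:y0+120,x0:x0+120,::-1],(400,400),interpolation=cv2.INTER_CUBIC))
cv2.imwrite('pics/h9.png',np.hstack(ims))
x=np.array([1,0,0]);
# vertical pose above bar: jaws along world y, yaw of tool x options
for yaw in (90,-90):
    a=np.radians(yaw);X=np.array([np.cos(a),np.sin(a),0]);Z=np.array([0,0,-1.]);r=R.from_matrix(np.c_[X,np.cross(Z,X),Z]);print(yaw,delta(np.array([*AX,.40]),r))
E
```

```text
time: 29.43
tool_pos: [0.6493, -0.1069, 0.2122]
tool_rot: [0.378, 0.918, -0.108, -0.045]
contact_force: [0.1, 0.9, -0.0]
gripper_width: 0.398
time: 30.27
tool_pos: [0.684, 0.034, 0.3615]
tool_rot: [0.377, 0.919, -0.108, -0.039]
contact_force: [0.3, -0.7, 0.8]
gripper_width: 0.397
[0.68401888 0.03398753 0.36148106] [ 0.18  0.33  1.24 -0.74  1.85  0.31]
90 (array([-0.08, 22.07, 15.69]), array([ 31.8,  39.9, -97.4]))
-90 (array([-0.08, 22.07, 15.69]), array([ 37.6, -29.9,  72.5]))
```

View pics/h9.png

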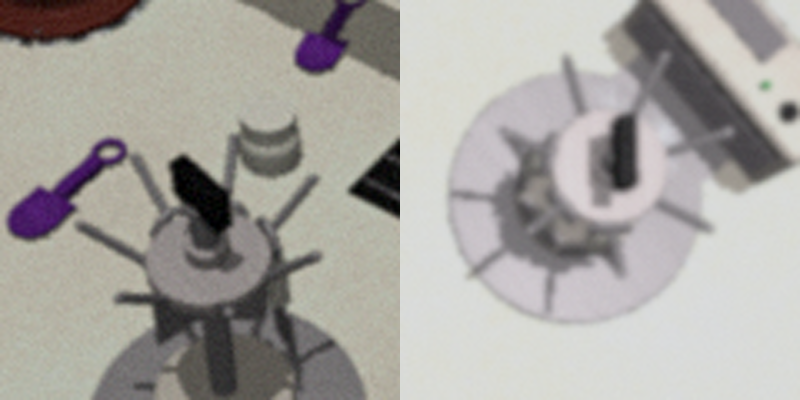

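```bash

python3 -m pendant '{"linear":[[0,1,0],[0,3,1],[0,5,3],[0,7,5],[0,9.5,6.5],[0,12,8],[0,14.5,10],[0,17,12],[0,19.5,14],[-0.1,22,15.7]],"rotation":[[2.7,-2.1,5.2],[5.4,-4.3,10.4],[8.1,-6.4,15.5],[10.8,-8.5,20.7],[13.5,-10.7,25.9],[16.2,-12.8,31],[18.9,-15,36.3],[21.6,-17,41.4],[24.3,-19.2,46.6],[27,-21.4,51.8]],"grip":[0.4,0.4,0.4,0.4,0.4,0.4,0.4,0.4,0.4,0.4]}'
cat >> h.py <<'E'
def down(yaw,z):
    a=np.radians(yaw);X=np.array([np.cos(a),np.sin(a),0]);Z=np.array([0,0,-1.]);return np.array([*AX,z]),R.from_matrix(np.c_[X,np.cross(Z,X),Z])
E
python3 -c "
from h import *
print(delta(*down(-90.6,.36)))"
```

```text
time: 31.2
tool_pos: [0.618, -0.2315, 0.3958]
tool_rot: [0.117, 0.815, -0.567, -0.016]
contact_force: [0.1, 0.5, 0.1]
gripper_width: 0.606
(array([-0.55, -1.07,  3.39]), array([10.8, -8.3, 20.9]))
```

```bash

python3 -m pendant '{"linear":[[-0.1,-0.3,0.5],[-0.3,-0.6,1],[-0.5,-1,2],[-0.5,-1,3],[-0.5,-1.1,3.4],[-0.5,-1.1,3.4],[-0.5,-1.1,3.4],[-0.5,-1.1,3.4],[-0.5,-1.1,3.4],[-0.5,-1.1,3.4]],"rotation":[[2.7,-2.1,5.2],[5.4,-4.2,10.4],[8.1,-6.3,15.6],[10.8,-8.3,20.9],[10.8,-8.3,20.9],[10.8,-8.3,20.9],[10.8,-8.3,20.9],[10.8,-8.3,20.9],[10.8,-8.3,20.9],[10.8,-8.3,20.9]],"grip":[0.4,0.4,0.4,0.4,0.4,0.4,0.4,0.4,0.4,0.4]}'
python3 -c "
from h import *
print(delta(*down(-90.6,.28)))"
```

```text
time: 32.03
tool_pos: [0.623, -0.2266, 0.3627]
tool_rot: [-0.001, -0.706, 0.708, -0.002]
contact_force: [-0.5, 0.5, 0.3]
gripper_width: 0.599
(array([0.18, 0.26, 8.27]), array([-0.1, -0.2,  0.4]))
```

```bash

python3 -m pendant '{"linear":[[0.2,0.25,1],[0.2,0.25,2],[0.2,0.25,3.5],[0.2,0.25,5],[0.2,0.25,6],[0.2,0.25,7],[0.2,0.25,7.7],[0.2,0.25,8.1],[0.2,0.25,8.2],[0.2,0.25,8.2]],"rotation":[[0,0,0.4],[0,0,0.4],[0,0,0.4],[0,0,0.4],[0,0,0.4],[0,0,0.4],[0,0,0.4],[0,0,0.4],[0,0,0.4],[0,0,0.4]],"grip":[0.4,0.4,0.4,0.4,0.4,0.4,0.4,0.4,0.4,0.4]}'
python3 -m pendant '{"linear":[[0,0,0],[0,0,0],[0,0,0],[0,0,0],[0,0,0],[0,0,0],[0,0,0],[0,0,0],[0,0,0],[0,0,0]],"rotation":[[0,0,0],[0,0,0],[0,0,0],[0,0,0],[0,0,0],[0,0,0],[0,0,0],[0,0,0],[0,0,0],[0,0,0]],"grip":[0.5,0.6,0.7,0.8,0.9,1,1,1,1,1]}'
python3 -c "
from h import *
print(delta(*down(-90.6,.28)),manip.state()['ft_torque'])"
```

```text
time: 32.87
tool_pos: [0.6202, -0.2293, 0.2802]
tool_rot: [-0.001, -0.703, 0.711, -0.001]
contact_force: [0.4, 0.1, 0.7]
gripper_width: 0.597
time: 33.7
tool_pos: [0.6205, -0.2287, 0.2815]
tool_rot: [0.0, -0.703, 0.711, -0.002]
contact_force: [-0.7, 3.7, 6.3]
gripper_width: 0.178
(array([-0.  , -0.  ,  0.15]), array([-0.1, -0.1, -0. ])) [ 0.6649492   0.1975964  -0.06697487]
```

```bash

python3 -m pendant '{"linear":[[0,0,0],[0,0,0],[0,0,0],[0,0,0],[0,0,0],[0,0,0],[0,0,0],[0,0,0],[0,0,0],[0,0,0]],"rotation":[[0,0,-2],[0,0,-5],[0,0,-9],[0,0,-13],[0,0,-17],[0,0,-21],[0,0,-25],[0,0,-29],[0,0,-33],[0,0,-37]],"grip":[1,1,1,1,1,1,1,1,1,1]}'
python3 -m pendant '{"linear":[[0,0,0],[0,0,0],[0,0,0],[0,0,0],[0,0,0],[0,0,0],[0,0,0],[0,0,0],[0,0,0],[0,0,0]],"rotation":[[0,0,-4],[0,0,-8],[0,0,-12],[0,0,-16],[0,0,-20],[0,0,-24],[0,0,-28],[0,0,-32],[0,0,-36],[0,0,-40]],"grip":[1,1,1,1,1,1,1,1,1,1]}'
python3 -c "
from h import *
s=manip.state();print(delta(*down(-13.6,.28)),s['ft_torque'],s['contact_force']);snap('top','t3.png')"
```

```text
time: 34.53
tool_pos: [0.6205, -0.2285, 0.2815]
tool_rot: [0.0, 0.893, -0.449, 0.001]
contact_force: [-1.5, 4.4, 6.3]
gripper_width: 0.177
time: 35.37
tool_pos: [0.6203, -0.2285, 0.2815]
tool_rot: [0.001, 0.993, -0.117, 0.001]
contact_force: [-2.4, 4.5, 6.5]
gripper_width: 0.171
(array([0.02, 0.02, 0.15]), array([ 0. , -0.1,  0.2])) [ 0.92772094  0.24925138 -0.02062048] [-2.40770362  4.47919136  6.50751219]
```

Smooth so far (77° of 154.3° turned). Continue.

```bash

python3 -m pendant '{"linear":[[0,0,0],[0,0,0],[0,0,0],[0,0,0],[0,0,0],[0,0,0],[0,0,0],[0,0,0],[0,0,0],[0,0,0]],"rotation":[[0,0,-4],[0,0,-8],[0,0,-12],[0,0,-16],[0,0,-20],[0,0,-24],[0,0,-28],[0,0,-32],[0,0,-36],[0,0,-40]],"grip":[1,1,1,1,1,1,1,1,1,1]}'
python3 -m pendant '{"linear":[[0,0,0],[0,0,0],[0,0,0],[0,0,0],[0,0,0],[0,0,0],[0,0,0],[0,0,0],[0,0,0],[0,0,0]],"rotation":[[0,0,-4],[0,0,-8],[0,0,-12],[0,0,-16],[0,0,-20],[0,0,-24],[0,0,-28],[0,0,-32],[0,0,-35],[0,0,-37.3]],"grip":[1,1,1,1,1,1,1,1,1,1]}'
python3 -m pendant '{"linear":[[0,0,0],[0,0,0],[0,0,0],[0,0,0],[0,0,0],[0,0,0],[0,0,0],[0,0,0],[0,0,0],[0,0,0]],"rotation":[[0,0,0],[0,0,0],[0,0,0],[0,0,0],[0,0,0],[0,0,0],[0,0,0],[0,0,0],[0,0,0],[0,0,0]],"grip":[1,1,0.9,0.8,0.7,0.6,0.5,0.4,0.4,0.4]}'
python3 -c "
from h import *
s=manip.state();print(delta(*down(63.7,.28)),s['ft_torque'],s['contact_force'])"
python3 -m pendant '{"linear":[[0,0,-1],[0,0,-2],[0,0,-4],[0,0,-7],[0,0,-10],[0,0,-13],[0,0,-16],[0,0,-18],[0,0,-18],[0,0,-18]],"rotation":[[0,0,0],[0,0,0],[0,0,0],[0,0,0],[0,0,0],[0,0,0],[0,0,0],[0,0,0],[0,0,0],[0,0,0]],"grip":[0.4,0.4,0.4,0.4,0.4,0.4,0.4,0.4,0.4,0.4]}'
python3 - <<'E'
from h import *
snap('wrist','w5.png')
print([np.round(proj(load('w5.png'),[*(AX+.088*np.array([np.cos(a),np.sin(a)])),.242])) for a in np.radians(128+360/7*np.arange(7))])
E
```

```text
time: 36.25
tool_pos: [0.6201, -0.2285, 0.2815]
tool_rot: [0.001, 0.973, 0.229, 0.001]
contact_force: [-2.0, 4.0, 7.1]
gripper_width: 0.176
time: 37.08
tool_pos: [0.62, -0.2286, 0.2815]
tool_rot: [0.001, 0.849, 0.529, 0.0]
contact_force: [-2.8, 4.0, 5.9]
gripper_width: 0.176
time: 37.92
tool_pos: [0.62, -0.2293, 0.2796]
tool_rot: [0.001, 0.85, 0.527, -0.001]
contact_force: [-1.2, -0.0, 0.1]
gripper_width: 0.598
(array([ 0.08,  0.02, -0.04]), array([ 0.1,  0.1, -0.1])) [ 0.02340166 -0.01551588  0.01970355] [-1.17170584 -0.00653384  0.12430135]
time: 38.75
tool_pos: [0.6202, -0.2288, 0.4634]
tool_rot: [0.004, 0.85, 0.527, 0.001]
contact_force: [-0.1, 0.6, -0.3]
gripper_width: 0.599
[array([355.,  95.]), array([281.,  95.]), array([239., 153.]), array([259., 216.]), array([318., 242.]), array([377., 216.]), array([396., 153.])]
```

View pics/w5.png

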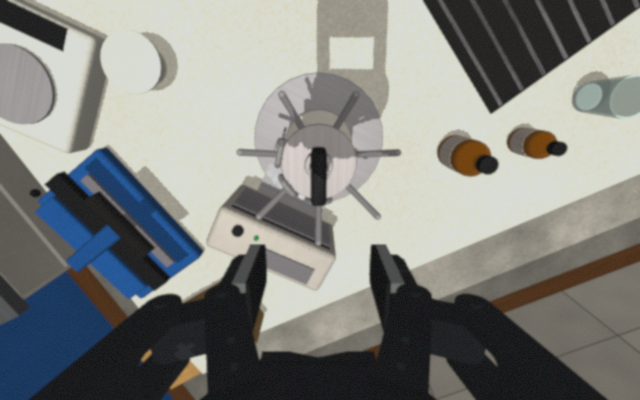

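```bash

python3 -m pendant '{"linear":[[0,-2,0],[0,-5,0],[0,-8,0],[0,-11,0],[0,-14,0],[0,-17,0],[0,-20,0],[0,-22,0],[0,-22,0],[0,-22,0]],"rotation":[[0,0,0],[0,0,0],[0,0,0],[0,0,0],[0,0,0],[0,0,0],[0,0,0],[0,0,0],[0,0,0],[0,0,0]],"grip":[0.4,0.4,0.4,0.4,0.4,0.4,0.4,0.4,0.4,0.4]}'
python3 - <<'E'
from h import *
s,_=snap('scene','s9.png');t,_=snap('top','t9.png');w=cv2.imread('pics/w5.png')
a=cv2.resize(s[195:315,205:345,::-1],(420,360),interpolation=cv2.INTER_CUBIC)
b=cv2.resize(w[60:260,225:405],(324,360),interpolation=cv2.INTER_CUBIC)
d=cv2.resize(t[70:330,60:580,::-1],(468,234))
o=np.zeros((600,744,3),np.uint8);o[:360,:420]=a;o[:360,420:]=b;o[360:594,:468]=d;cv2.imwrite('pics/fin.png',o)
E
```

```text
time: 39.63
tool_pos: [0.4222, -0.1307, 0.4584]
tool_rot: [0.001, 0.85, 0.527, -0.001]
contact_force: [-0.0, 0.2, -0.4]
gripper_width: 0.598
```

View pics/fin.png

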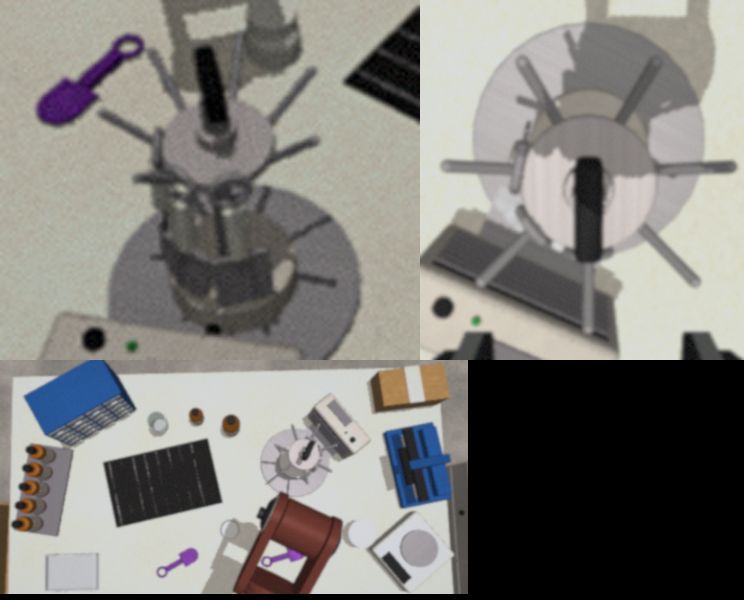

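```bash
python3 -c "
from plant import manip
print(manip.job_done())"
```

```text
the job is handed in; nothing more can be done
None
```

The job is handed in, at about 40 s of the 210 s allowed. I found three spatulas on the mat and hung each by its ring on its own hook at the front. I then turned the carousel three clicks (154.3° anticlockwise) by the finger bar and let go.

What the last checks showed:
- **Carousel:** after I let go, all seven hook tips were within a few pixels of where the clicked position puts them in the wrist picture, so it rests in a click.
- **Spatulas:** they hang at roughly 103°, 154° and 206° from the dryer's front, all in the back half. Two rings show clearly in the last pictures. The third is partly hidden, by the bar in the wrist view and by the carousel in the scene view.
- **Mat and bystanders:** the mat is empty. By eye, the bottles, beaker, jar, mortar and purple look-alikes stand where they did at the start. The arm partly hid one of the purple ones.
- **Forces:** they stayed under 10 N in every reading, and I saw no grip slip or knocked spatula. At the end the arm was clear of everything.

One disagreement: on the first pass, the handle heights measured from two views came out up to 7 mm off, with rays missing each other by 3 to 7 mm. For the grasps I used the ring positions, which agreed to under 1 mm.

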